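Zero the dose meter and open the inhibitor bottle

ROBOT

A 6-joint arm with a two-finger parallel gripper is mounted at the origin on the work surface. World frame = base frame: x ahead of the robot, y to its left, z up, the work surface at z = 0. Lengths are in m, angles in rad, forces in N, time in s.
With the tool pointing down it reaches from about 0.35 to 0.975 m from the base axis. Payload 4.9 kg.
Tool frame: the origin (TCP) lies midway between the tips of the shut fingers; the grasp point (between the pads) lies 19 mm behind it; z points along the fingers, y is the line along which they close (so a half turn about z gives the same grasp; the last joint's range is limited). The gripper opens to 85 mm and grips with 20 to 120 N. Pads are 22 mm wide; open, the fingers measure 114 mm over their backs; the gripper's body (76 mm by 85 mm) begins 54 mm behind the grasp point. The pads swing forward as they close: fully open they stand 13 mm farther back than shut.
Start: joints at [1.195, 0.053, 1.613, -0, 1.476, -0.119], TCP at [0.159, 0.604, 0.231] pointing down, gripper open.
Joint ranges: [-3.01, 3.01], [-1.01, 2.22], [0.06, 2.58], [-1.02, 4.17], [0.09, 2.62], [-3.14, 3.14]. Speed limits (rad/s): [2.57, 2.57, 3.14, 3.14, 3.14, 3.14].

INTERFACE

Orientations are given as a rotation vector (axis times angle).
In Python, from station import ctrl gives the robot as it stands.
- The arm moves only by the shell command python3 -m handwheel 'ROWS' [FORCE]. ROWS is JSON, a list of rows, each an object with "gripper": the gripper command: -1 is fully open, 1 is shut, values between are in proportion; "offset": the shift along the tool's x, y, z in mm, a list of three; "rotation": the turn, a rotation vector about the tool's x, y, z in rad, a list of three. A call has exactly 8 rows; each row is the pose to reach, as a shift and turn from the pose commanded when the call began, along the tool's axes at that moment; what a row does not reach only later rows make up. A row lasts 1/8 s, in which the tool goes at most 62.5 mm and 10.7 degrees, less where a joint would pass 70% of its speed; a pose out of reach is approached as far as the arm can. A call with a gripper value outside its range is refused whole. The fingers move at their own pace and stop on an object; FORCE is the grip in N (left out, the last holds). Time passes only in rows, so rows that repeat a pose let the fingers close, or fill a call up. It gives the time, the measured TCP pose, the force, the opening and the grip force at its end, in the units of the state.
- ctrl.get_obs(): the state, without advancing time (a new reading comes with each control period).
- ctrl.get_image(name): name is "scene" or "top" or "wrist"; returns a dict with "image" (384x512x3 uint8, red, green, blue), "fovy" (degrees; the focal length in pixels is half the picture's height over the tangent of half this angle, whatever the lens; pixels are square), "cx", "cy" (the principal point, pixels), "k1" (the pictures are not rectified: a ray, as slopes to the right and down, at radius r is drawn at 1 + k1 r^2 times it, then the intrinsics apply), "xyz" and "attitude" of the camera in the world. Camera axes: x right, y up, looking along -z (the intrinsics and any distortion apply to the point x, -y, -z); pixel columns grow to the right and rows downward; lengths in m; the calibration is good to about 2 mm. A picture is of the moment at which its call begins. There is no depth.
- ctrl.finish_job(): hands the job in; it is judged then, once.
The state is a dict: "t": time; "q": joint angles; "dq": joint speeds; "effort": joint torques, N m; "tool_pos": TCP position; "tool_rot": TCP orientation; "contact_force": force on the tool from outside, world axes, zero at the start; "wrist_torque": the same for the moment, N m; "opening": finger opening in m; "grip_force": force on a finger pad.
Only numpy, scipy, OpenCV 4.12 (cv2) and the standard library are available. Lean on these libraries where they do the work, as an engineer would, in place of code of your own. Each camera call takes 0.05 s, during which the arm holds its last target. There are 200 camera calls.

TASK

Get ready to dose the heating water: first turn the dose meter's reset knob back to its zero stop, then press the safety cap of the clamped white inhibitor bottle down, twist it counter-clockwise while it is down, and lift it off. Finish while still holding the cap level in the gripper, straight above the bottle's mouth and about 10 cm higher than it sat, with the knob left at zero. Do not disturb the other things lying about.

Things in the scene. Friction and masses are not known exactly. Their poses are not given: they have to be found in the camera images.
- reset_knob (a joint): turn of the reset knob on top of the dose meter, rad: 0 = pointer at the zero stop, up to 1.75; it grows clockwise seen from above, so it is zeroed by turning it counter-clockwise until it stops. Stays where it is left, friction 0.04 N m. It starts 0.7 to 1.3 rad from zero.
- knob_grip (a point): the knob's grip point, on its vertical axis, 91 mm above the surface: in the upper part of a black upright bar 44 mm long (x axis), 14 mm wide (y axis), whose top is 10 mm above this point; 26 mm below it the bar stands on a disc of radius 24 mm. A thin pointer runs from the disc along -x, the end with a white line on the bar's top. The axes turn with the knob.
- meter: the dose meter: fixed aluminium box 130 x 130 x 55 mm, with a white dial plate and the knob in the middle of its top; a steel pin stands beside the zero mark and two brass stubs stick out of its +x side; origin at the centre of its underside
- jug: white plastic bottle, round, 95 mm in diameter, clamped in a steel cradle and fixed to the surface; origin at the centre of its underside, on the surface, z up. Its shoulder slopes in from 130 mm to 149 mm height; a narrower neck (radius 19 mm) rises to 176 mm under the cap.
- mouth (a point): the centre of the bottle's mouth, on the bottle's axis, 176 mm above the surface. Three lugs inside the cap sit in notches of the neck, the cap's x axis then along the bottle's within 5 degrees; turned 45 to 75 degrees counter-clockwise they are free to lift, and a stop follows at about 77.
- cap_centre (a point): centre (half-way up) of the white ribbed round safety cap, 52 mm in diameter, 30 mm high, z up; seated, this point is 183 mm above the surface. Loose, about 30 g. Freed by pressing it down 6 mm, turning it 60 degrees counter-clockwise seen from above while down, then lifting straight up. Clockwise, or any turn without the press, is blocked. Grip its upper 12 mm (a solid disc) firmly, about 40 N.
- cap_spring (a joint): how far the spring plug in the mouth, under the cap, is pressed down, m: 0 with the cap seated (5 N), 0.006 (11 N) when well pressed, 0.008 bottomed (13 N), -0.002 with the cap off. Below about 0.004 the lugs catch and the cap does not turn.
- hammer: bystander: hammer lying on the surface at the back, origin under its middle
- spanner: bystander: 170 mm steel spanner lying flat in front, origin under its middle
- gauge: bystander: round steel pressure gauge, 64 mm across and 26 mm high, lying face up in the middle, origin under its centre
- carton: bystander: small cardboard box 55 x 36 x 16 mm in the middle, origin under its centre
- union: bystander: brass pipe union, 38 mm across and 34 mm high, standing in the middle, origin under its centre
- oil_bottle: bystander: slim plastic bottle with a black cap, 56 mm across and 130 mm high, standing at the back right, origin under its centre
There are look-alikes about, which are no part of the job. Of the things like the part that bears cap_centre, leave any that is pink or red; of the rest the larger one is meant.

How it is judged:
On the way, in this order (a step that is already met when the one before it is completed fails the run):
1. the reset knob is at its zero stop (within 0.06 rad) (value of joint reset_knob below 0.06 rad), for 0.2 s.
2. the cap is pressed down by at least 2.5 mm (value of joint cap_spring above 0.0025 m), for 0.1 s.
3. the cap is twisted by at least 0.6 rad while still on the neck (angle between the x axis of cap_centre and the x axis of jug, either way round above 0.6 rad and z of cap_centre in the frame of jug below 0.19 m), for 0.05 s.
4. the cap is lifted off the neck (z of cap_centre in the frame of jug above 0.213 m), for 0.1 s.
At the end, for the whole second after the job is handed in: The knob is within 0.06 rad of its zero stop; the cap is held still in the fingers, level within 0.3 rad, its centre within 40 mm of the bottle's axis and 60 to 160 mm higher than where it sat closed, touching the bottle no more (value of joint reset_knob below 0.06 rad and z of cap_centre in the frame of jug between 0.243 and 0.343 m and horizontal distance between cap_centre and mouth below 0.04 m and angle between cap_centre's own z axis and vertical below 0.3 rad and contact force between cap and the fingers above 1 N and contact force between cap and jug below 0.1 N and linear speed of cap below 0.05 m/s); the arm keeps its last pose, push and grip.
It fails at once if the cap comes off before the knob is at zero (z of cap_centre in the frame of jug above 0.2 m and value of joint reset_knob above 0.1 rad).
It fails at once if a bystander is moved by more than 30 mm (distance of any of hammer, spanner, gauge, carton, union, oil_bottle from where it was at the start of the episode above 0.03 m).
It also fails if it takes over 59 s, if anything falls off the work surface, if the arm or the gripper's body presses on something with over 40 N, if the wrist force passes 120 N, or if a joint passes its speed limit or range.

## Working session

There is one attempt and no reset: what is moved stays moved. The work goes in short steps, Python scripts to look and compute and a shell command to move; the robot and the scene stay as the last step left them, time stands still between calls to the robot, and variables do not carry over. Pictures are saved under pics/ and viewed, at most 10 in all, crops included, and the job is handed in when it is done.

```bash
ls; mkdir -p pics
cat > h.py <<'E'
import numpy as np, cv2, pickle
from scipy.spatial.transform import Rotation as R
from station import ctrl
def grab(name,f):
    d=ctrl.get_image(name); cv2.imwrite(f'pics/{f}.png',d['image'][:,:,::-1]); pickle.dump(d,open(f'pics/{f}.pkl','wb')); return d
def load(f): return pickle.load(open(f'pics/{f}.pkl','rb'))
def rot(d):
    a=np.array(d['attitude'],float)
    return a if a.shape==(3,3) else (R.from_rotvec(a).as_matrix() if a.size==3 else None)
def K(d):
    f=192/np.tan(np.radians(d['fovy'])/2); return np.array([[f,0,d['cx']],[0,f,d['cy']],[0,0,1.]])
def atz(d,uv,z):
    p=cv2.undistortPoints(np.array([[uv]],float),K(d),np.array([0.]*5))[0,0]
    r=np.hypot(*p); s=r
    for _ in range(30): s=r/(1+d['k1']*s*s)
    if r>0:p=p*s/r
    v=rot(d)@np.array([p[0],-p[1],-1.]); c=np.array(d['xyz']); return c+v*(z-c[2])/v[2]
def proj(d,P):
    v=rot(d).T@(np.array(P)-d['xyz']); p=np.array([v[0],-v[1]])/-v[2]; p=p*(1+d['k1']*p@p)
    k=K(d); return np.array([k[0,0]*p[0]+k[0,2],k[1,1]*p[1]+k[1,2]])
E
python3 - <<'E'
from h import *
for n in('scene','top'):
    d=grab(n,n+'1'); print({k:v for k,v in d.items() if k!='image'})
print(ctrl.get_obs())
a=cv2.imread('pics/scene1.png');b=cv2.imread('pics/top1.png')
E
```

```text
pics
{'fovy': 42.85870644377866, 'cx': 260.0470988543432, 'cy': 186.25744593871093, 'k1': -0.01993160028970426, 'xyz': array([1.15682612, 0.02503114, 1.0695049 ]), 'attitude': array([0.4209089 , 0.40691055, 1.44424166])}
{'fovy': 55.66907634704628, 'cx': 255.3426514588721, 'cy': 191.81186060466175, 'k1': 0.032290702185007236, 'xyz': array([0.51666695, 0.04792323, 1.19646366]), 'attitude': array([ 0.0598383 , -0.07140222, -1.56458986])}
{'t': 0.1, 'q': array([ 1.19495057e+00,  5.32764734e-02,  1.61414031e+00,  1.10376346e-05,
        1.47600124e+00, -1.18992852e-01]), 'dq': array([ 1.18763237e-03, -7.97971897e-04, -4.66042552e-03, -3.74301353e-04,
       -5.96204216e-04, -8.72954701e-05]), 'effort': array([-1.23297345e-04, -3.94901383e+01, -3.71365607e+01, -1.62516071e-04,
        3.88324013e-03, -5.82368202e-06]), 'tool_pos': array([0.15856039, 0.60397735, 0.23020465]), 'tool_rot': array([-4.02298296e-01, -3.11526520e+00,  2.77532697e-03]), 'contact_force': array([ 0.11524666, -0.27180232,  0.09586034]), 'wrist_torque': array([-0.06299527,  0.06251668,  0.00508406]), 'grip_force': 0.0, 'opening': 0.08535992492954418}
```

View pics/top1.png

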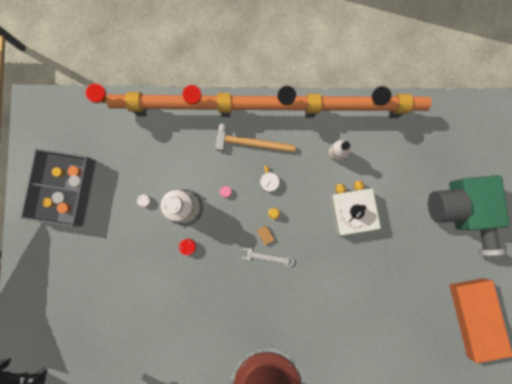

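View pics/scene1.png

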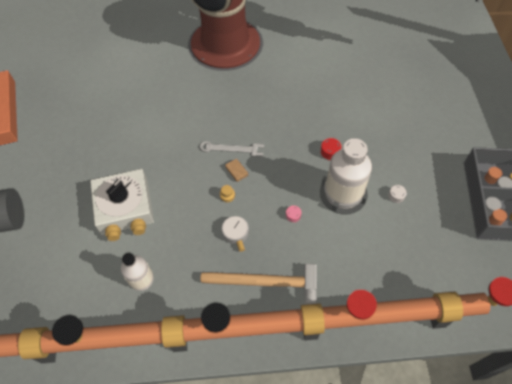

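Top view: knob at (358,212) on the meter (356,211). Cap candidates are the white cap on the clamped bottle (177,205), a loose white cap (144,201), a pink one (226,192) and a red one (188,247). The one on the bottle fits, being white, larger and seated on the neck. I'll confirm with an enlarged crop.

Run:
```python
from h import *
a=cv2.imread('pics/scene1.png');b=cv2.imread('pics/top1.png')
A=lambda i,x,y,w,h,W,H:cv2.resize(i[y:y+h,x:x+w],(W,H),interpolation=cv2.INTER_CUBIC)
o=np.vstack([np.hstack([A(b,325,175,67,50,400,300),A(b,130,170,80,60,400,300)]),np.hstack([A(a,85,160,80,60,400,300),A(a,310,125,107,80,400,300)])])
cv2.imwrite('pics/crop1.png',o)
```

```text
(no output)
```

View pics/crop1.png

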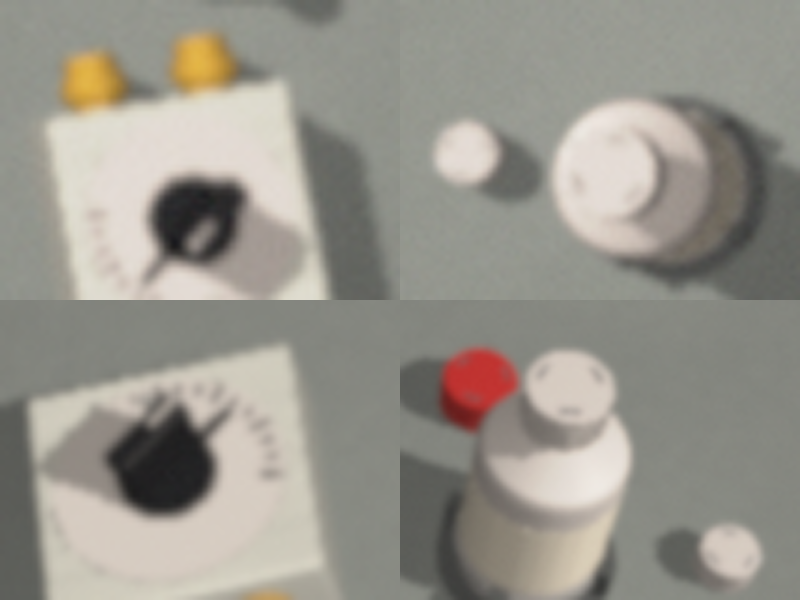

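The crop confirms it: the target is the ribbed white cap on the bottle, top centre near (173,205) in the top view. The loose white cap is smaller. The knob's bar top is near (359,210), with the pointer toward the lower left. Next I'll compute positions.

Run:
```python
from h import *
t=load('top1');s=load('scene1')
print('cap',atz(t,(173,205),.198),atz(s,(355.5,148.5),.198))
c=lambda x,y:(325+x*67/400,175+y/6)
print('bar ends',atz(t,c(203,240),.101),atz(t,c(236,190),.101),'tip',atz(t,c(145,285),.06))
# meter corners at top z=.055 (front left/right)
P=[atz(t,c(*q),.055) for q in [(47,122),(287,82)]];print(P)
P=[atz(s,(85+x/5,160+(y-300)/5),.055) for x,y in [(28,400),(288,346),(322,565),(52,615)]];print(P,np.mean(P,0))
o=ctrl.get_obs();M=R.from_rotvec(o['tool_rot']).as_matrix();print(M)
d=grab('wrist','wrist0');print(d['xyz'],M.T@(d['xyz']-o['tool_pos']),d['fovy']);print(M.T@rot(d))
```

```text
cap [0.56288949 0.2660366  0.198     ] [0.5666558  0.27022352 0.198     ]
bar ends [ 0.54028605 -0.27181812  0.101     ] [ 0.5654324  -0.28890605  0.101     ] tip [ 0.5176832  -0.25315293  0.06      ]
[array([ 0.60257904, -0.20438758,  0.055     ]), array([ 0.62434444, -0.33101786,  0.055     ])]
[array([ 0.50148605, -0.34986041,  0.055     ]), array([ 0.48189647, -0.22344039,  0.055     ]), array([ 0.60620756, -0.20285717,  0.055     ]), array([ 0.62106635, -0.3278437 ,  0.055     ])] [ 0.55266411 -0.27600042  0.055     ]
[[-9.67193904e-01  2.54038362e-01 -6.80237313e-04]
 [ 2.54039171e-01  9.67192447e-01 -1.69391389e-03]
 [ 2.27601281e-04 -1.81115012e-03 -9.99998334e-01]]
[0.09275892 0.62088322 0.37364735] [ 0.06797018 -0.00062466 -0.14342633] 61.86233150360312
[[ 1.10512477e-03  9.64845840e-01  2.62814162e-01]
 [ 9.99998356e-01 -6.88427693e-04 -1.67759742e-03]
 [-1.43769435e-03  2.62815583e-01 -9.64845015e-01]]
```

```bash
python3 -m handwheel '[{"gripper":-1,"offset":[-38,-47,-8],"rotation":[0,0,0]},{"gripper":-1,"offset":[-76,-94,-16],"rotation":[0,0,0]},{"gripper":-1,"offset":[-113,-141,-24],"rotation":[0,0,0]},{"gripper":-1,"offset":[-151,-188,-32],"rotation":[0,0,0]},{"gripper":-1,"offset":[-189,-235,-40],"rotation":[0,0,0.08]},{"gripper":-1,"offset":[-227,-282,-40],"rotation":[0,0,0.16]},{"gripper":-1,"offset":[-265,-329,-40],"rotation":[0,0,0.25]},{"gripper":-1,"offset":[-302,-376,-40],"rotation":[0,0,0.337]}]'
python3 - <<'E'
from h import *
o=ctrl.get_obs();M=R.from_rotvec(o['tool_rot']).as_matrix();print(o['tool_pos'],M[:,1],o['q'],M.T@(np.array([.553,-.277,.26])-o['tool_pos'])*1e3)
E
```

```text
t: 1.15
tool_pos: [0.3556, 0.1623, 0.2712]
tool_rot: [0.923, 3.002, 0.001]
contact_force: [-0.1, 0.5, -0.7]
opening: 0.0854
grip_force: 0.0
[0.35559483 0.16229105 0.27121043] [5.61635194e-01 8.27384755e-01 6.12385002e-04] [ 2.37196193e-01 -5.75843202e-01  2.06383224e+00 -3.60694196e-05
  1.65274379e+00 -7.37241972e-01] [-410.04466003 -252.59989345   11.30367133]
```

```bash
python3 -m handwheel '[{"gripper":-1,"offset":[-52,-32,0],"rotation":[0,0,0]},{"gripper":-1,"offset":[-104,-64,0],"rotation":[0,0,0]},{"gripper":-1,"offset":[-156,-96,0],"rotation":[0,0,0]},{"gripper":-1,"offset":[-208,-128,0],"rotation":[0,0,0]},{"gripper":-1,"offset":[-260,-160,0],"rotation":[0,0,0]},{"gripper":-1,"offset":[-312,-192,0],"rotation":[0,0,0]},{"gripper":-1,"offset":[-362,-223,0],"rotation":[0,0,0]},{"gripper":-1,"offset":[-410,-253,11],"rotation":[0,0,0]}]'
python3 - <<'E'
from h import *
for i in range(4): d=grab('wrist','w1')
o=ctrl.get_obs();print(o['tool_pos'],o['tool_rot'],o['q'])
print(proj(d,[.553,-.277,.101]),proj(d,o['tool_pos']))
i=cv2.imread('pics/w1.png');cv2.imwrite('pics/w1b.png',cv2.resize(i,(800,600)))
E
```

```text
t: 2.15
tool_pos: [0.5545, -0.2773, 0.2609]
tool_rot: [0.919, 3.002, -0.001]
contact_force: [0.6, 0.8, -0.3]
opening: 0.0853
grip_force: 0.0
[ 0.55321511 -0.27553928  0.25869291] [-9.20440059e-01 -3.00074116e+00 -1.74464610e-03] [-5.82569701e-01  2.35988903e-02  1.59724208e+00  2.63992929e-04
  1.52380614e+00 -1.55812576e+00]
[259.85555884 171.75414778] [263.36933493 241.51250975]
```

View pics/w1b.png

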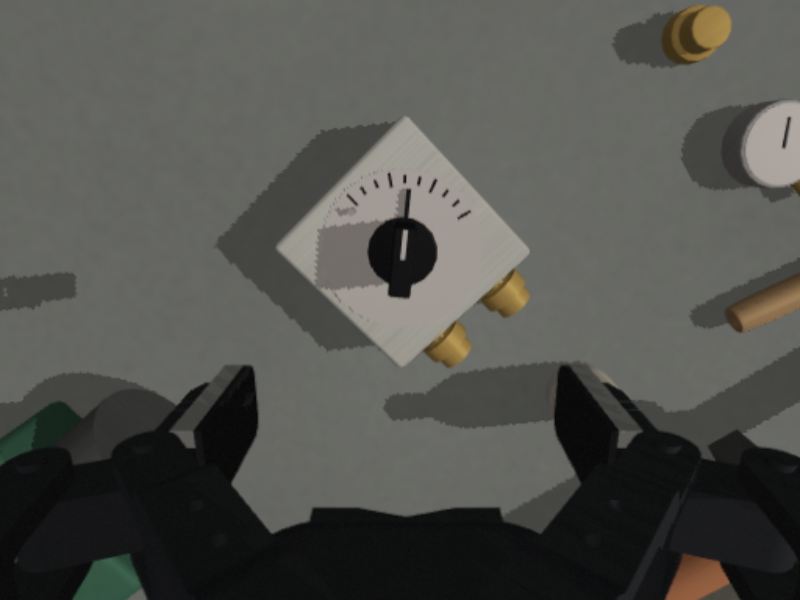

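The wrist view shows the bar nearly along the tool x axis (image vertical), from its white end (404,228) to about (400,288). The disc centre is (403,251) and the steel zero pin is at about (347,211), so roughly 55 degrees CCW to go.

Run:
```python
from h import *
d=load('w1');o=ctrl.get_obs();M=R.from_rotvec(o['tool_rot']).as_matrix()
a=lambda x,y,z:M.T@(atz(d,(x/1.5625,y/1.5625),z)-o['tool_pos'])*1e3
print('disc',a(403,251,.065),'bar',a(404,228,.101),a(400,285,.101),a(400,297,.101),'tip',a(407,189,.06),'pin',a(345,211,.07))
c=[atz(d,(x/1.5625,y/1.5625),.055) for x,y in [(405,117),(277,248),(402,367),(529,248)]]
print(np.mean(c,0),M.T@(np.mean(c,0)-o['tool_pos'])*1e3,np.degrees(np.arctan2(*(c[2]-c[1])[1::-1])))
```

```text
disc [  2.85321898  -3.34955244 193.70179033] bar [ 23.73303837  -2.58008274 157.76563571] [-11.667398   -5.097817  157.6568301] [-19.39216307  -5.12265024 157.63320551] tip [ 44.09691347  -0.61910637 198.82853345] pin [ 30.55430343 -41.45318898 188.77789371]
[ 0.54888961 -0.27646449  0.055     ] [  2.43993715  -3.23728522 203.70059894] 10.039196222608489
```

```bash
python3 -m handwheel '[{"gripper":-1,"offset":[2.5,-3.3,40],"rotation":[0,0,0.06]},{"gripper":-1,"offset":[2.5,-3.3,85],"rotation":[0,0,0.06]},{"gripper":-1,"offset":[2.5,-3.3,130],"rotation":[0,0,0.06]},{"gripper":-1,"offset":[2.5,-3.3,165],"rotation":[0,0,0.06]},{"gripper":-1,"offset":[2.5,-3.3,184],"rotation":[0,0,0.06]},{"gripper":-1,"offset":[2.5,-3.3,184],"rotation":[0,0,0.06]},{"gripper":0.4,"offset":[2.5,-3.3,184],"rotation":[0,0,0.06]},{"gripper":1,"offset":[2.5,-3.3,184],"rotation":[0,0,0.06]}]' 30
python3 -m handwheel '[{"gripper":1,"offset":[0,0,0],"rotation":[0,0,0]},{"gripper":1,"offset":[0,0,0],"rotation":[0,0,0]},{"gripper":1,"offset":[0,0,0],"rotation":[0,0,0]},{"gripper":1,"offset":[0,0,0],"rotation":[0,0,0]},{"gripper":1,"offset":[0,0,0],"rotation":[0,0,0]},{"gripper":1,"offset":[0,0,0],"rotation":[0,0,0]},{"gripper":1,"offset":[0,0,0],"rotation":[0,0,0]},{"gripper":1,"offset":[0,0,0],"rotation":[0,0,0]}]'
python3 -c "
from h import *
print(ctrl.get_obs())"
```

```text
t: 3.35
tool_pos: [0.5509, -0.277, 0.0786]
tool_rot: [1.008, 2.972, -0.001]
contact_force: [-0.2, 0.5, -0.0]
opening: 0.0518
grip_force: 0.0
t: 4.35
tool_pos: [0.5497, -0.2773, 0.0771]
tool_rot: [1.009, 2.975, -0.003]
contact_force: [-4.0, -3.8, 4.3]
opening: 0.0136
grip_force: 35.2
{'t': 4.35, 'q': array([-5.87345287e-01,  1.70293791e-01,  1.75529970e+00, -1.68263516e-03,
        1.21489199e+00, -1.50371356e+00]), 'dq': array([-0.00088134, -0.00113399, -0.00114725,  0.0002548 , -0.00194091,
        0.00030621]), 'effort': array([ 3.18313725e+00, -3.79583108e+01, -3.12125552e+01,  1.38288595e+00,
       -2.26665549e-01,  2.42176076e-02]), 'tool_pos': array([ 0.54967888, -0.27732223,  0.07711377]), 'tool_rot': array([ 1.00864260e+00,  2.97456951e+00, -2.84130023e-03]), 'contact_force': array([-3.97255277, -3.79570123,  4.26406868]), 'wrist_torque': array([-0.65097885,  0.60202911,  0.00739377]), 'grip_force': 35.18918037414551, 'opening': 0.013580553936876436}
```

```bash
python3 -m handwheel '[{"gripper":1,"offset":[0,0,0],"rotation":[0,0,-0.09]},{"gripper":1,"offset":[0,0,0],"rotation":[0,0,-0.18]},{"gripper":1,"offset":[0,0,0],"rotation":[0,0,-0.27]},{"gripper":1,"offset":[0,0,0],"rotation":[0,0,-0.36]},{"gripper":1,"offset":[0,0,0],"rotation":[0,0,-0.45]},{"gripper":1,"offset":[0,0,0],"rotation":[0,0,-0.54]},{"gripper":1,"offset":[0,0,0],"rotation":[0,0,-0.62]},{"gripper":1,"offset":[0,0,0],"rotation":[0,0,-0.7]}]' 
python3 -c "
from h import *
o=ctrl.get_obs();print(o['contact_force'],o['wrist_torque'],o['q'][0]-o['q'][5])"
```

```text
t: 5.35
tool_pos: [0.5495, -0.2778, 0.0771]
tool_rot: [0.076, -3.14, 0.004]
contact_force: [-3.9, -6.8, 4.8]
opening: 0.0133
grip_force: 35.2
[-3.87430802 -6.75174245  4.83286429] [-0.86880016  0.73272597 -0.0891204 ] 1.6183806937017944
```

```bash
python3 -m handwheel '[{"gripper":1,"offset":[0,0,0],"rotation":[0,0,-0.03]},{"gripper":1,"offset":[0,0,0],"rotation":[0,0,-0.06]},{"gripper":1,"offset":[0,0,0],"rotation":[0,0,-0.09]},{"gripper":1,"offset":[0,0,0],"rotation":[0,0,-0.12]},{"gripper":1,"offset":[0,0,0],"rotation":[0,0,-0.15]},{"gripper":1,"offset":[0,0,0],"rotation":[0,0,-0.18]},{"gripper":1,"offset":[0,0,0],"rotation":[0,0,-0.18]},{"gripper":1,"offset":[0,0,0],"rotation":[0,0,-0.18]}]' 
python3 -c "
from h import *
d=grab('wrist','w2');i=cv2.imread('pics/w2.png');cv2.imwrite('pics/w2b.png',cv2.resize(i,(800,600)))
o=ctrl.get_obs();print(o['contact_force'],o['wrist_torque'],o['q'][0]-o['q'][5])"
```

```text
t: 6.35
tool_pos: [0.5495, -0.2779, 0.0771]
tool_rot: [-0.348, 3.122, -0.003]
contact_force: [-4.0, -5.5, 3.9]
opening: 0.0138
grip_force: 51.0
[-4.77496912 -6.19983711  4.4646611 ] [-0.87998616  0.7551244  -1.17948447] 1.7923481590679682
```

View pics/w2b.png

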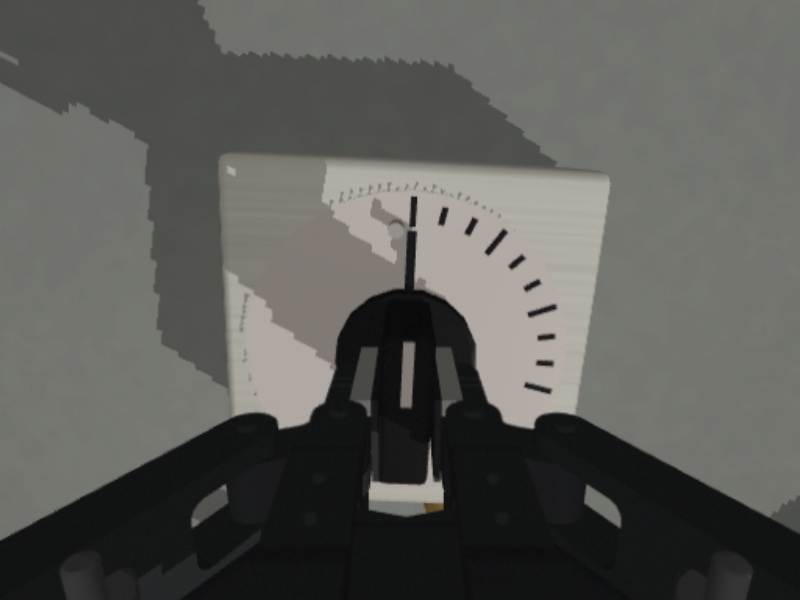

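Torque rose to 1.2 N·m and the pointer (410,260) sits at the zero tick (413,212), right beside the pin (397,230), so the knob is at its stop. Next: ease off, release and lift.

```bash
python3 -m handwheel '[{"gripper":1,"offset":[0,0,0],"rotation":[0,0,0.015]},{"gripper":0.5,"offset":[0,0,0],"rotation":[0,0,0.015]},{"gripper":0,"offset":[0,0,0],"rotation":[0,0,0.015]},{"gripper":-0.5,"offset":[0,0,0],"rotation":[0,0,0.015]},{"gripper":-1,"offset":[0,0,-30],"rotation":[0,0,0.015]},{"gripper":-1,"offset":[0,0,-90],"rotation":[0,0,0.015]},{"gripper":-1,"offset":[0,0,-150],"rotation":[0,0,0.015]},{"gripper":-1,"offset":[0,0,-210],"rotation":[0,0,0.015]}]' 40
python3 - <<'E'
from h import *
d=grab('wrist','w3')
o=ctrl.get_obs();M=R.from_rotvec(o['tool_rot']).as_matrix();print(o['tool_pos'],o['q'],M.T@(np.array([.565,.268,.33])-o['tool_pos'])*1e3)
i=cv2.imread('pics/w3.png');cv2.imwrite('pics/w3b.png',i)
E
```

```text
t: 7.4
tool_pos: [0.5496, -0.2757, 0.288]
tool_rot: [-0.332, 3.124, 0.001]
contact_force: [-0.0, -0.3, -1.0]
opening: 0.0853
grip_force: 0.0
[ 0.55255482 -0.27766313  0.29909724] [-5.86146785e-01 -4.10415192e-03  1.55874091e+00  4.77274131e-04
  1.57158702e+00 -2.36885278e+00] [-127.30243252  530.48666674  -35.15823241]
```

View pics/w3b.png

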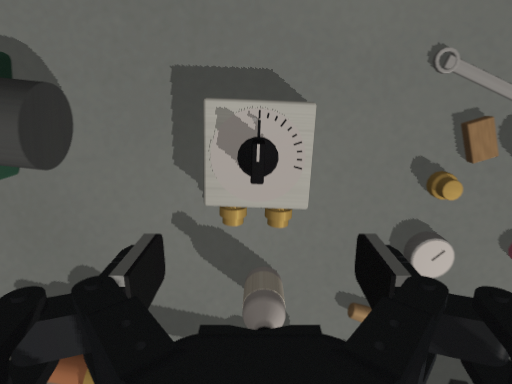

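The knob stayed at zero: bar and pointer run from (258,157) up to the zero tick (260,115). On to the bottle.

```bash
python3 -m handwheel '[{"gripper":-1,"offset":[-14,57,-5],"rotation":[0,0,0.1]},{"gripper":-1,"offset":[-28,115,-10],"rotation":[0,0,0.2]},{"gripper":-1,"offset":[-42,174,-20],"rotation":[0,0,0.3]},{"gripper":-1,"offset":[-56,232,-30],"rotation":[0,0,0.4]},{"gripper":-1,"offset":[-70,291,-35],"rotation":[0,0,0.5]},{"gripper":-1,"offset":[-84,349,-35],"rotation":[0,0,0.6]},{"gripper":-1,"offset":[-98,408,-35],"rotation":[0,0,0.7]},{"gripper":-1,"offset":[-112,466,-35],"rotation":[0,0,0.75]}]'
python3 - <<'E'
from h import *
for i in range(3):d=grab('wrist','w4')
o=ctrl.get_obs();M=R.from_rotvec(o['tool_rot']).as_matrix();print(o['tool_pos'],o['q'],M.T@(np.array([.565,.268,.33])-o['tool_pos'])*1e3)
print(proj(d,[.565,.268,.198]))
i=cv2.imread('pics/w4.png');cv2.imwrite('pics/w4b.png',cv2.resize(i,(800,600)))
E
```

```text
t: 8.45
tool_pos: [0.5611, 0.2052, 0.321]
tool_rot: [0.838, 3.028, 0.001]
contact_force: [0.7, -0.0, 0.3]
opening: 0.0854
grip_force: 0.0
[0.56076582 0.20572534 0.32051367] [ 2.26881121e-01 -4.94890873e-02  1.56827615e+00  4.10874426e-04
  1.62382928e+00 -8.10251324e-01] [28.04166675 55.76592803 -9.48038379]
[324.40744788 149.52955705]
```

View pics/w4b.png

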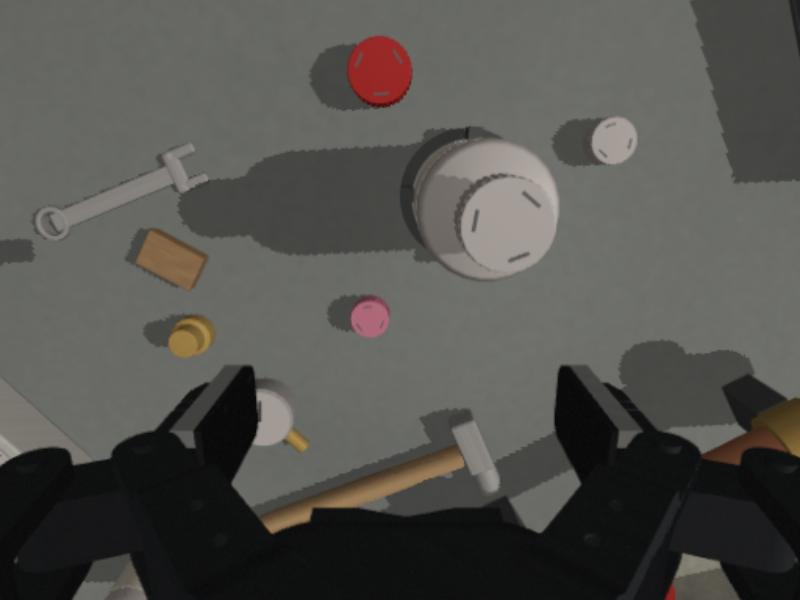

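The cap's top is centred at (509,222), radius about 48 px with three marks. The bottle is the big round beneath it; the smaller white, pink and red caps lie apart.

Run:
```python
from h import *
d=load('w4');o=ctrl.get_obs();M=R.from_rotvec(o['tool_rot']).as_matrix()
i=cv2.imread('pics/w4.png');c=cv2.HoughCircles(cv2.GaussianBlur(cv2.cvtColor(i,6),(3,3),0),cv2.HOUGH_GRADIENT,1,20,param1=80,param2=12,minRadius=26,maxRadius=34);c=c[0];print(c[np.hypot(c[:,0]-326,c[:,1]-142)<15])
for uv in [(509/1.5625,222/1.5625)]:
    p=atz(d,uv,.198);print(p,M.T@(p+[0,0,-.03]-o['tool_pos'])*1e3)
```

```text
[[324.5 143.5  30.1]]
[0.56002954 0.27185693 0.198     ] [ 34.11698963  56.62441452 152.52558805]
```

```bash
python3 -m handwheel '[{"gripper":-1,"offset":[17,28,10],"rotation":[0,0,0]},{"gripper":-1,"offset":[33.5,56,25],"rotation":[0,0,0]},{"gripper":-1,"offset":[33.5,56,60],"rotation":[0,0,0]},{"gripper":-1,"offset":[33.5,56,95],"rotation":[0,0,0]},{"gripper":-1,"offset":[33.5,56,130],"rotation":[0,0,0]},{"gripper":-1,"offset":[33.5,56,152],"rotation":[0,0,0]},{"gripper":-1,"offset":[33.5,56,152],"rotation":[0,0,0]},{"gripper":-0.4,"offset":[33.5,56,152],"rotation":[0,0,0]}]' 45
python3 - <<'E'
from h import *
d=grab('wrist','w5');o=ctrl.get_obs();print(o['tool_pos'],o['opening'],o['contact_force'],o['wrist_torque'])
i=cv2.imread('pics/w5.png');cv2.imwrite('pics/w5b.png',cv2.resize(i,(800,600)))
E
```

```text
t: 9.6
tool_pos: [0.5625, 0.2681, 0.171]
tool_rot: [0.836, 3.026, 0.002]
contact_force: [0.6, -0.1, 0.8]
opening: 0.0698
grip_force: 0.0
[0.56270173 0.26828999 0.17154331] 0.06260574216197605 [-1.32056653e-01 -3.76561174e-04  5.35444949e-01] [ 0.00416597 -0.02281192  0.03258038]
```

View pics/w5b.png

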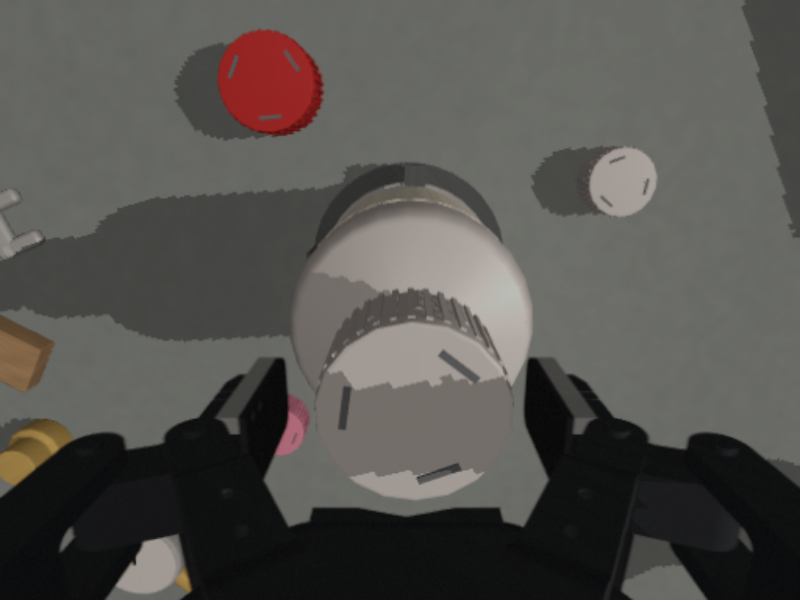

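The cap lies between the fingers: top face centred at (414,411), pads at x = 287 and 525. I'll work out the remaining offset.

Run:
```python
from h import *
d=load('w5');o=ctrl.get_obs();M=R.from_rotvec(o['tool_rot']).as_matrix()
p=atz(d,(414/1.5625,411/1.5625),.198);print(p,M.T@(p-o['tool_pos'])*1e3, o['opening'])
```

```text
[0.56030816 0.27099966 0.198     ] [  3.38569163   1.16717985 -26.46134965] 0.06260574216197605
```

```bash
python3 -m handwheel '[{"gripper":-0.4,"offset":[3.4,1.2,1],"rotation":[0,0,0]},{"gripper":-0.4,"offset":[3.4,1.2,1],"rotation":[0,0,0]},{"gripper":0,"offset":[3.4,1.2,1],"rotation":[0,0,0]},{"gripper":1,"offset":[3.4,1.2,1],"rotation":[0,0,0]},{"gripper":1,"offset":[3.4,1.2,1],"rotation":[0,0,0]},{"gripper":1,"offset":[3.4,1.2,1],"rotation":[0,0,0]},{"gripper":1,"offset":[3.4,1.2,1],"rotation":[0,0,0]},{"gripper":1,"offset":[3.4,1.2,1],"rotation":[0,0,0]}]' 45
python3 -c "
from h import *
o=ctrl.get_obs();print(o['tool_pos'],o['contact_force'],o['wrist_torque'],o['q'])"
```

```text
t: 10.65
tool_pos: [0.5594, 0.2712, 0.1687]
tool_rot: [0.836, 3.028, 0.002]
contact_force: [-0.6, 2.4, 4.5]
opening: 0.0506
grip_force: 46.4
[0.55940268 0.27121397 0.16867243] [-0.63621154  2.37302185  4.5117834 ] [0.42700743 0.14420983 0.04786403] [ 3.31545973e-01  8.93631145e-02  1.68068256e+00  5.66752231e-04
  1.37056516e+00 -7.00685079e-01]
```

```bash
python3 -m handwheel '[{"gripper":1,"offset":[0,0,1],"rotation":[0,0,0]},{"gripper":1,"offset":[0,0,2],"rotation":[0,0,0]},{"gripper":1,"offset":[0,0,3],"rotation":[0,0,0]},{"gripper":1,"offset":[0,0,4],"rotation":[0,0,0]},{"gripper":1,"offset":[0,0,5],"rotation":[0,0,0]},{"gripper":1,"offset":[0,0,6],"rotation":[0,0,0]},{"gripper":1,"offset":[0,0,7],"rotation":[0,0,0]},{"gripper":1,"offset":[0,0,7],"rotation":[0,0,0]}]'
python3 -c "
from h import *
o=ctrl.get_obs();print(o['tool_pos'],o['contact_force'],o['wrist_torque'])"
```

```text
t: 11.65
tool_pos: [0.5594, 0.2712, 0.163]
tool_rot: [0.836, 3.028, 0.001]
contact_force: [-4.6, 1.2, 11.3]
opening: 0.0508
grip_force: 46.8
[0.55944334 0.27121155 0.16304664] [-4.57144764  1.21217787 11.30179878] [0.16582528 0.59137528 0.01148538]
```

```bash
python3 -m handwheel '[{"gripper":1,"offset":[0,0,0.5],"rotation":[0,0,0]},{"gripper":1,"offset":[0,0,0.5],"rotation":[0,0,-0.07]},{"gripper":1,"offset":[0,0,0.5],"rotation":[0,0,-0.14]},{"gripper":1,"offset":[0,0,0.5],"rotation":[0,0,-0.21]},{"gripper":1,"offset":[0,0,0.5],"rotation":[0,0,-0.28]},{"gripper":1,"offset":[0,0,0.5],"rotation":[0,0,-0.35]},{"gripper":1,"offset":[0,0,0.5],"rotation":[0,0,-0.42]},{"gripper":1,"offset":[0,0,0.5],"rotation":[0,0,-0.5]}]'
python3 -c "
from h import *
o=ctrl.get_obs();print(o['tool_pos'],o['contact_force'],o['wrist_torque'],o['q'][0]-o['q'][5])"
```

```text
t: 12.65
tool_pos: [0.5609, 0.2706, 0.1633]
tool_rot: [0.058, 3.136, 0.0]
contact_force: [-0.6, -1.1, 10.5]
opening: 0.0506
grip_force: 46.8
[0.56093985 0.27060309 0.16331352] [-0.63736272 -1.12494314 10.53059678] [-0.01343577  0.01257447 -0.0599858 ] 1.5338012079967052
```

```bash
python3 -m handwheel '[{"gripper":1,"offset":[0,0,0.3],"rotation":[0,0,-0.08]},{"gripper":1,"offset":[0,0,0.3],"rotation":[0,0,-0.16]},{"gripper":1,"offset":[0,0,0.3],"rotation":[0,0,-0.24]},{"gripper":1,"offset":[0,0,0.3],"rotation":[0,0,-0.32]},{"gripper":1,"offset":[0,0,0.3],"rotation":[0,0,-0.4]},{"gripper":1,"offset":[0,0,0.3],"rotation":[0,0,-0.48]},{"gripper":1,"offset":[0,0,0.3],"rotation":[0,0,-0.55]},{"gripper":1,"offset":[0,0,0.3],"rotation":[0,0,-0.55]}]'
python3 -c "
from h import *
o=ctrl.get_obs();print(o['tool_pos'],o['contact_force'],o['wrist_torque'],o['q'][0]-o['q'][5])"
```

```text
t: 13.65
tool_pos: [0.561, 0.2706, 0.1631]
tool_rot: [-0.793, 3.035, -0.002]
contact_force: [-0.0, -0.1, 11.0]
opening: 0.0506
grip_force: 46.9
[0.56102928 0.27063383 0.16307432] [-0.03720659 -0.12832574 11.00193528] [0.01569128 0.00821538 0.09037152] 2.0817356946129872
```

```bash
python3 -m handwheel '[{"gripper":1,"offset":[0,0,-4],"rotation":[0,0,0]},{"gripper":1,"offset":[0,0,-8],"rotation":[0,0,0]},{"gripper":1,"offset":[0,0,-14],"rotation":[0,0,0]},{"gripper":1,"offset":[0,0,-22],"rotation":[0,0,0]},{"gripper":1,"offset":[0,0,-32],"rotation":[0,0,0]},{"gripper":1,"offset":[0,0,-44],"rotation":[0,0,0]},{"gripper":1,"offset":[0,0,-56],"rotation":[0,0,0]},{"gripper":1,"offset":[0,0,-68],"rotation":[0,0,0]}]'
python3 -m handwheel '[{"gripper":1,"offset":[0,0,-10],"rotation":[0,0,0]},{"gripper":1,"offset":[0,0,-20],"rotation":[0,0,0]},{"gripper":1,"offset":[0,0,-30],"rotation":[0,0,0]},{"gripper":1,"offset":[0,0,-38],"rotation":[0,0,0]},{"gripper":1,"offset":[0,0,-38],"rotation":[0,0,0]},{"gripper":1,"offset":[0,0,-38],"rotation":[0,0,0]},{"gripper":1,"offset":[0,0,-38],"rotation":[0,0,0]},{"gripper":1,"offset":[0,0,-38],"rotation":[0,0,0]}]'
python3 - <<'E'
from h import *
a=grab('scene','s2')['image'];b=grab('wrist','w6')['image']
o=ctrl.get_obs();print(o['tool_pos'],o['contact_force'],o['opening'],o['grip_force'])
cv2.imwrite('pics/fin.png',np.hstack([cv2.resize(a,(400,300)),cv2.resize(b,(400,300))])[:,:,::-1])
E
```

```text
t: 14.65
tool_pos: [0.5593, 0.2709, 0.2296]
tool_rot: [-0.794, 3.039, 0.0]
contact_force: [-0.4, -0.9, 0.8]
opening: 0.0503
grip_force: 46.7
t: 15.65
tool_pos: [0.559, 0.2708, 0.266]
tool_rot: [0.794, -3.039, 0.0]
contact_force: [0.1, 0.6, -0.0]
opening: 0.0509
grip_force: 46.7
[0.55908399 0.27080997 0.26624   ] [ 0.43426242 -0.25664627 -1.16028656] 0.050565984913543215 46.6776566952467
```

View pics/fin.png

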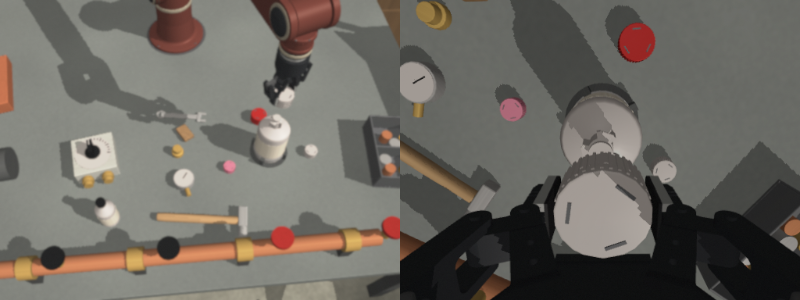

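The cap is held level at (605,210) in the wrist half, above the uncapped bottle. The scene half shows the bare neck at (273,120), the bystanders in place and the knob still at zero. It sits about 98 mm above its seat, so I'm handing in.

```bash
python3 -c "
from station import ctrl
print(ctrl.finish_job())"
```

```text
the job is handed in; nothing more can be done
None
```

I zeroed the knob, then pressed, twisted (60°) and lifted off the cap. I handed the job in at about 16 s with the cap held level about 98 mm above its seat; the hand-in returned no verdict.

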